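# Make up the brass charge on the sprung check scale

## Task

Take the dark iron slug off the sprung scale pan and drop it into the red scrap box, then load the pan from the rack with the brass ingot whose weight brings the red pointer to rest inside the green band on the column. The ingot must lie flat on the pan between its two end walls; lower it gently, so that the pan never hits its bottom stop. Leave the hammer, the tape roll and the timber block alone.

Things in the scene. Friction and masses are not known exactly. Their poses are not given: they have to be found in the camera images.
- scale: Fixed sprung check scale: dark base plate 130 x 250 x 12 mm, blue housing 100 x 100 mm up to 60 mm above the bench. Origin on the bench under the pan's centre; z up, its y points from the pan to the column. An aluminium column (16 x 26 mm, top 150 mm above the bench) stands at y = +115 mm. Its position and yaw vary.
- pan_floor (a point): Centre of the pan's upper face, 136 mm above the bench when empty; axes as the scale's. Pan 84 mm along x, 88 mm along y, with an end wall 5 mm thick, 60 mm wide, 40 mm high at each y end (76 mm clear between them); the x sides are open. An ingot lies on it with its length along y, and fingers have room only on its long sides (closing along x).
- pan (a joint): How far the pan has sunk, in m: 0 when empty, 0.066 on its bottom stop. The spring is linear and gives 59 mm per kg (167 N/m) and is well damped.
- pointer (a point): Tip of the red pointer, a bar 3 mm thick fixed to the pan, in front (+x) of the column; sinks with the pan. 133 mm above the bench when the pan is empty.
- band: Fixed green collar on the column, 24 x 36 x 19 mm high; origin at its centre, z up. It marks the wanted load: the pointer's tip must stand within its height (9.5 mm up or down from its centre). Its height varies: the right ingot is the one whose sinking comes nearest to the pointer's height above the band's centre with the pan empty (14 to 46 mm).
- slug: Loose dark iron slug on the pan at the start: a round body 40 mm across and 26 mm high with a 22 mm boss on top (36 mm in all); 0.3 to 0.5 kg; origin at the centre of its underside.
- rack: Fixed blue plastic rack, base 56 x 150 x 8 mm with four dividers 46 mm long (along x), 6 mm thick, their tops 48 mm above the bench, making three slots 40 mm wide side by side along y. Origin on the bench at its centre. Each slot holds one ingot lying along x; its sides are shut in by the dividers, its ends stand free.
- ingot_small: Loose brass ingot 64 mm long (x), 34 mm wide (y), 14 mm high, one dark dot on top, 0.26 kg: sinks the pan 15 mm. Origin at the centre of its underside. In any slot; underside 8 mm above the bench. Can be taken from the rack only by its ends (64 mm), and set on the pan only by its sides (34 mm).
- ingot_medium: As the small ingot, but 28 mm high, two dots, 0.51 kg: sinks the pan 30 mm.
- ingot_large: As the small ingot, but 42 mm high, three dots, 0.77 kg: sinks the pan 45 mm.
- scrap_box: Fixed red open box 160 x 150 x 70 mm high, walls 5 mm; origin on the bench under its centre.
- hammer: Bystander: a hammer 260 mm long lying on the bench. Origin under its middle.
- tape: Bystander: a roll of tape, 90 mm across, 24 mm high, lying flat; origin at the centre of its underside.
- timber: Bystander: a timber block 50 x 100 x 35 mm; origin at the centre of its underside.

How it is judged (in metres and radians):
On the way, in this order (a step that is already met when the one before it is completed fails the run):
1. the iron slug lies in the red scrap box (x of slug in the frame of scrap_box between -0.075 and 0.075 m and y of slug in the frame of scrap_box between -0.07 and 0.07 m and z of slug in the frame of scrap_box below 0.05 m and linear speed of slug below 0.03 m/s), for 0.2 s.
2. the pointer stands in the green band with a brass ingot lying on the pan (z of pointer in the frame of band between -0.0095 and 0.0095 m and velocity of joint pan between -0.01 and 0.01 m/s and ((x of ingot_small in the frame of pan_floor between -0.03 and 0.03 m and y of ingot_small in the frame of pan_floor between -0.012 and 0.012 m and z of ingot_small in the frame of pan_floor between -0.005 and 0.008 m and angle between ingot_small's own z axis and vertical below 0.1 rad and linear speed of ingot_small below 0.02 m/s) or (x of ingot_medium in the frame of pan_floor between -0.03 and 0.03 m and y of ingot_medium in the frame of pan_floor between -0.012 and 0.012 m and z of ingot_medium in the frame of pan_floor between -0.005 and 0.008 m and angle between ingot_medium's own z axis and vertical below 0.1 rad and linear speed of ingot_medium below 0.02 m/s) or (x of ingot_large in the frame of pan_floor between -0.03 and 0.03 m and y of ingot_large in the frame of pan_floor between -0.012 and 0.012 m and z of ingot_large in the frame of pan_floor between -0.005 and 0.008 m and angle between ingot_large's own z axis and vertical below 0.1 rad and linear speed of ingot_large below 0.02 m/s))), for 0.2 s.
At the end, for the whole second after the job is handed in: The slug rests inside the red scrap box; a brass ingot lies flat (within 0.1 rad) on the pan between its end walls, within 30 mm of the centre line; pan and ingot are at rest and the pointer's tip is within 9.5 mm of the height of the green band's centre (all of step 1 and all of step 2); the robot touches nothing.
It fails at once if the pan is driven down to its bottom stop (sunk more than 63 mm) (value of joint pan above 0.063 m).
It fails at once if the hammer moved more than 20 mm (distance of hammer from where it was at the start of the episode above 0.02 m).
It fails at once if the tape moved more than 20 mm (distance of tape from where it was at the start of the episode above 0.02 m).
It fails at once if the timber moved more than 20 mm (distance of timber from where it was at the start of the episode above 0.02 m).
It also fails if it takes over 64 s, if anything falls off the work surface, if the arm or the gripper's body presses on something with over 40 N, if the wrist force passes 120 N, or if a joint passes its speed limit or range.

## Robot

A 6-joint arm with a two-finger parallel gripper is mounted at the origin on the work surface. World frame = base frame: x ahead of the robot, y to its left, z up, the work surface at z = 0. Lengths are in mm, angles in degrees, forces in N, time in s.
With the tool pointing down it reaches from about 350 to 850 mm from the base axis. Payload 8.1 kg.
Tool frame: the origin (TCP) lies at the very end of the fingers, on their centre line; the grasp point (between the pads) lies 19 mm behind it; z points along the fingers, y is the line along which they close (so a half turn about z gives the same grasp; the last joint's range is limited). The gripper opens to 85 mm and grips with 20 to 120 N. Pads are 22 mm wide; open, the fingers measure 114 mm over their backs; the gripper's body (76 mm by 85 mm) begins 54 mm behind the grasp point. The pads swing forward as they close: fully open they stand 13 mm farther back than shut.
Start: joints at [64.607, 7.471, 85.268, -0, 87.261, -4.893], TCP at [210.108, 562.014, 231.292] pointing down, gripper open.
Joint ranges: [-169.43, 169.43], [-51.17, 129.36], [1.28, 143.12], [-76.62, 256.62], [0, 156.53], [-152.29, 152.29]. Speed limits (degrees/s): [136.94, 136.94, 159.86, 180, 180, 180].

## Interface

Orientations are given as [roll, pitch, yaw] about the fixed x, y, z axes, in that order (R = Rz(yaw) Ry(pitch) Rx(roll)).
In Python, from bench import sense, eyes, job, models gives the robot as it stands. The module is installed in compiled form; this text tells all that it offers.
- The arm moves only by the tool apply_moves, never from a script. Its argument "rows" is a list of rows, each a list of 6 numbers: the shift along the tool's x, y, z in mm, then the turn, a rotation vector about the tool's x, y, z in rad. In form: [[dx, dy, dz, rx, ry, rz], ...]. A call has exactly 5 rows; each row shifts and turns the commanded pose from where the row before left it, along the tool's axes as they then stand; what a row does not reach is not made up. A row lasts 1/8 s, in which the tool goes at most 62.5 mm and 10.7 degrees, less where a joint would pass 70% of its speed; a pose out of reach is approached as far as the arm can. A call is refused whole if a number of a shift passes 62.5 or a number of a turn 0.188, either way. A call with a gripper value outside its range is refused whole. "fingers" is the finger opening in mm, from 0 to 85.4, set as the call begins (left out, the last holds). The fingers move at their own pace and stop on an object; "grip_force" is the grip in N (left out, the last holds). Time passes only in rows, so rows that do not move let the fingers close, or fill a call up. It gives the time, the measured TCP pose, the force, the opening and the grip force at its end, in the units of the state.
- sense(): the state, without advancing time (a new reading comes with each control period).
- eyes.snapshot(name): name is "scene" or "top" or "wrist"; returns (picture, depth): 480x640x3 uint8, red, green, blue; 480x640 float32, mm along the optical axis (not along the pixel's ray), 0 where there is no reading.
- eyes.get_calibration(name): a dict with "intrinsics" (3x3 intrinsics, pixels), "D" ([k1, k2, p1, p2, k3] as OpenCV has them; the pictures are not rectified), "R" (3x3) and "t" (3): a world point X has camera coordinates R X + t; the wrist camera has in their place "mount" (4x4, takes a point from camera to tool coordinates, whose origin is the TCP and whose axes are the flange's). Camera axes: x right, y down, z forward; pixel columns grow to the right and rows downward; lengths in mm; the calibration is good to about 2 mm. A picture is of the moment at which its call begins: read the wrist's pose just before it. get_calibration takes no time and is no camera call.
- job.hand_in(): hands the job in; it is judged then, once.
Trained networks look in the newest picture that a camera, given by its name, has taken for a name from the list of things; names that differ only in an ending like _2 or _b are one class to them, and where a whole thing is asked for, a point or a joint stands for the part that bears it (a point fixed in the world has none). Each returns a list of dicts, best first, with "confidence" (0 to 1); they miss things now and then, are a little off and sometimes report something else, mostly with a low value. They report only what shows in the picture. A call takes as long as a camera call.
- models.boxes_of(name, camera): "xyz" ([x, y, z] in mm, in world coordinates, good to about 4 mm: the middle of the surface that is visible of it).
- models.cut_out(name, camera): "pixels" (480x640 bool, what is visible of it).
- models.place_of(name, camera): "xyz" ([x, y, z] in mm, in world coordinates, good to about 4 mm: a listed point, or the origin of a listed thing).
The state is a dict: "time": time; "joint_pos": joint angles; "qd": joint speeds; "joint_efforts": joint torques, N m; "tool_pos": TCP position; "tcp_rot": TCP orientation; "ft_force": force on the tool from outside, world axes, zero at the start; "wrist_torque": the same for the moment, N m; "finger_gap": finger opening in mm; "grip_force": force on a finger pad.
Only numpy, scipy, OpenCV 4.12 (cv2) and the standard library are available. Lean on these libraries where they do the work, as an engineer would, in place of code of your own. Each camera call takes 0.05 s, during which the arm holds its last target. There are 200 camera calls.

## Working session

There is one attempt and no reset: what is moved stays moved. The work goes in short steps, Python scripts to look and compute and a tool call to move; the robot and the scene stay as the last step left them, time stands still between calls to the robot, and variables do not carry over. Pictures are saved under pics/ and viewed, at most 10 in all, crops included, and the job is handed in when it is done.

Besides the shell and the picture viewer there is one more tool, called after ">>>" as a command line: name --pt "numbers of a row" for each row, then --argument value for the rest. apply_moves: Moves the arm, as the interface text tells. Its arguments: {"type":"object","properties":{"rows":{"type":"array"},"fingers":{"type":"number"},"grip_force":{"type":"number"}},"required":["rows"]}

```bash
mkdir -p pics
cat > h.py <<'E'
import numpy as np, cv2
from bench import sense, eyes, job, models
from scipy.spatial.transform import Rotation as Ro
def snap(n,f=None):
    s=sense(); p,d=eyes.snapshot(n)
    if f: cv2.imwrite('pics/'+f,p[:,:,::-1])
    return s,p,d
def pts(n,d,mask,s=None):
    c=eyes.get_calibration(n); v,u=np.nonzero(mask&(d>0))
    z=d[v,u]
    xy=cv2.undistortPoints(np.c_[u,v].astype(float).reshape(-1,1,2),np.array(c['intrinsics']),np.array(c['D'])).reshape(-1,2)
    P=np.c_[xy*z[:,None],z]
    if n=='wrist':
        M=np.array(c['mount']); P=P@M[:3,:3].T+M[:3,3]
        return P@Ro.from_euler('xyz',s['tcp_rot'],degrees=True).as_matrix().T+s['tool_pos'],u,v
    return (P-np.array(c['t']))@np.array(c['R']),u,v
E
python3 - <<'E'
from h import *
s,p,d=snap('top','top1.png'); snap('scene','scene1.png')
print(s)
for n in ['scale','pan_floor','pointer','band','slug','rack','ingot_small','ingot_medium','ingot_large','scrap_box','hammer','tape','timber']:
    for c in ['top','scene']:
        print(n,c,[(np.round(r['xyz']),round(r['confidence'],2)) for r in models.place_of(n,c)[:2]])
E
```

```text
{'time': 0.0, 'joint_pos': array([ 6.46065860e+01,  7.51491162e+00,  8.53282879e+01, -1.50116229e-03,
        8.72605700e+01, -4.89387688e+00]), 'qd': array([-0.04806448, -0.04042466, -0.08967794,  0.02618151, -0.05605885,
       -0.02817728]), 'joint_efforts': array([ 1.18922082e-03, -5.69388127e+01, -5.00558996e+01,  2.88873241e-05,
        1.40755170e-02, -2.66030696e-05]), 'tool_pos': array([209.88554551, 561.52110142, 230.25596812]), 'tcp_rot': array([-1.79896481e+02, -7.35877132e-03,  1.59500529e+02]), 'ft_force': array([0.06197746, 0.07917589, 0.56803346]), 'wrist_torque': array([-0.04047717,  0.01553348,  0.01523435]), 'grip_force': 0.0, 'finger_gap': 85.51125237068531}
scale top [(array([621., -51.,   4.]), 0.68)]
scale scene [(array([619., -50.,   0.]), 0.63)]
pan_floor top [(array([617., -51., 107.]), 0.69), (array([626., -50.,   0.]), 0.2)]
pan_floor scene [(array([617., -49., 109.]), 0.62)]
pointer top [(array([635.,  63., 107.]), 0.57)]
pointer scene [(array([628.,  70., 104.]), 0.62)]
band top [(array([609.,  65., 119.]), 0.65)]
band scene [(array([612.,  67., 114.]), 
[... 368 characters left out ...]
]), 0.8)]
ingot_medium top [(array([ 496., -326.,    7.]), 0.83), (array([634.,  68., 103.]), 0.27)]
ingot_medium scene [(array([ 493., -331.,    8.]), 0.77)]
ingot_large top [(array([ 505., -288.,    9.]), 0.59)]
ingot_large scene [(array([ 503., -284.,   11.]), 0.58)]
scrap_box top [(array([460., 328.,  -4.]), 0.84)]
scrap_box scene [(array([462., 326.,   0.]), 0.87)]
hammer top [(array([672., 354.,   0.]), 0.89)]
hammer scene [(array([672., 357.,   1.]), 0.89)]
tape top [(array([423., 100.,   1.]), 0.73)]
tape scene [(array([421., 100.,   3.]), 0.97), (array([ 717., -250.,    3.]), 0.66)]
timber top [(array([ 719., -248.,    4.]), 0.83)]
timber scene [(array([ 718., -248.,    0.]), 0.93)]
```

View pics/top1.png

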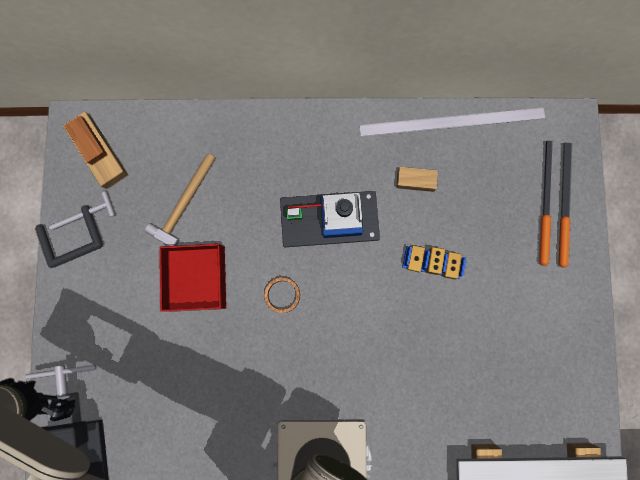

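View pics/scene1.png

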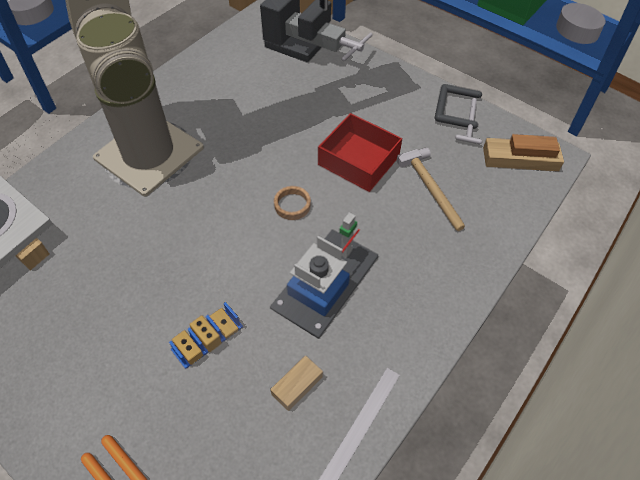

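Run:
```python
from h import *
for cam in ['top','scene']:
    s,p,d=snap(cam)
    P,u,v=pts(cam,d,np.ones(d.shape,bool)); C=p[v,u].astype(int)
    near=np.hypot(P[:,0]-620,P[:,1]-65)<60
    g=near&(C[:,1]>C[:,0]+30)&(C[:,1]>C[:,2]+30)
    r=near&(C[:,0]>C[:,1]+60)&(C[:,0]>C[:,2]+60)
    for n,m in (('green',g),('red',r)):
        if m.sum(): print(cam,n,m.sum(),np.percentile(P[m],[2,10,50,90,98],axis=0).round(1).tolist())
    # slug / ingots
    for n in ['slug','ingot_small','ingot_medium','ingot_large','rack','pan']:
        r=models.cut_out(n,cam)
        if r:
            Q,_,_=pts(cam,d,r[0]['pixels']); zt=np.percentile(Q[:,2],97)
            T=Q[abs(Q[:,2]-zt)<4]; rc=cv2.minAreaRect(T[:,:2].astype(np.float32))
            print(cam,n,len(Q),round(zt,1),np.round(T.mean(0),1),np.round(rc[0],1),np.round(rc[1],1),round(rc[2],1))
```

```text
top green 58 [[596.7, 49.2, 116.4], [597.3, 49.4, 120.3], [601.6, 58.9, 123.6], [616.8, 82.6, 127.2], [620.6, 82.8, 129.9]]
top red 58 [[626.3, 7.3, 7.0], [626.8, 16.6, 99.1], [629.5, 46.3, 103.9], [632.3, 72.9, 108.1], [648.9, 81.7, 109.1]]
top slug 246 144.3 [621.2 -52.2 142.7] [620.9 -52.8] [17.4 20. ] 35.2
top ingot_small 335 25.6 [ 509.6 -239.    23.5] [ 509.1 -237.9] [33.6 61.1] 78.0
top ingot_medium 343 39.8 [ 489.3 -329.2   37.8] [ 490.6 -328.7] [30.5 61.6] 76.4
top ingot_large 405 53.2 [ 503.8 -283.3   50.9] [ 502.1 -283.9] [33.8 62.5] 77.5
top rack 432 51.1 [ 500.1 -284.9   49.2] [ 501.  -283.7] [143.8  43.8] 79.2
top pan 1041 147.0 [617.1 -50.1 146.3] [616.5 -48.2] [59.4 85.9] 4.6
scene green 63 [[600.4, 46.3, 109.0], [602.8, 47.2, 112.0], [617.9, 50.3, 122.7], [621.5, 69.9, 126.5], [622.1, 79.2, 127.3]]
scene red 54 [[617.0, 15.2, 73.9], [626.5, 19.8, 101.8], [630.5, 47.7, 105.3], [633.4, 71.1, 108.0], [634.7, 75.2, 110.3]]
scene slug 358 146.1 [625.7 -58.8 144.5] [630.8 -68.2] [19.5 48. ] 26.1
scene ingot_small 453 24.4 [ 513.6 -242.    22.2] [ 513.  -241.5] [33.6 64.9] 74.6
scene ingot_medium 590 39.0 [ 494.2 -331.7   36.7] [ 493.9 -331.7] [33.9 63.9] 78.5
scene ingot_large 563 52.7 [ 507.  -287.9   50.5] [ 506.1 -287.5] [29.9 61.2] 81.0
scene rack 614 49.8 [ 503.6 -288.2   47.9] [ 503.3 -287. ] [144.5  47.6] 78.7
scene pan 1496 147.3 [620.1 -53.8 146.4] [619.9 -49.2] [60.3 88.5] 2.9
```

The top view shows the slug on the pan at about (345,207), the band at (293,212), the box at (193,277), and the rack at (435,261) with one, three and two dots from left to right. The scene view agrees. The band centre is about z 116, so the pointer needs to sink about 17 mm, which means the small ingot. I'll confirm that from close by.

```bash
cat >> h.py <<'E'
def plan(target,yaw,n):
    s=sense(); p0=np.array(s['tool_pos']); y0=s['tcp_rot'][2]; dy=(yaw-y0+180)%360-180
    R0=Ro.from_euler('xyz',s['tcp_rot'],degrees=True); R1=Ro.from_euler('xyz',[180,0,y0+dy],degrees=True)
    rv=(R0.inv()*R1).as_rotvec()/n; dp=(np.array(target)-p0)/n
    out=[]
    for i in range(n):
        Ri=R0*Ro.from_rotvec(rv*i); out.append([round(float(x),1) for x in Ri.inv().apply(dp)]+[round(float(x),3) for x in rv])
    for i in range(0,n,5): print(out[i:i+5])
E
python3 -c "
from h import *
plan([600,-50,260],94,15)"
```

```text
[[-38.6, -29.1, -1.9, -0.0, 0.0, 0.076], [-40.7, -26.1, -1.9, -0.0, 0.0, 0.076], [-42.6, -22.9, -1.9, -0.0, 0.0, 0.076], [-44.2, -19.6, -1.9, -0.0, 0.0, 0.076], [-45.6, -16.2, -1.9, -0.0, 0.0, 0.076]]
[[-46.7, -12.7, -1.9, -0.0, 0.0, 0.076], [-47.5, -9.1, -1.9, -0.0, 0.0, 0.076], [-48.1, -5.4, -1.9, -0.0, 0.0, 0.076], [-48.3, -1.7, -1.9, -0.0, 0.0, 0.076], [-48.3, 1.9, -1.9, -0.0, 0.0, 0.076]]
[[-48.0, 5.6, -1.9, -0.0, 0.0, 0.076], [-47.5, 9.3, -1.9, -0.0, 0.0, 0.076], [-46.6, 12.8, -1.9, -0.0, 0.0, 0.076], [-45.5, 16.4, -1.9, -0.0, 0.0, 0.076], [-44.1, 19.8, -1.9, -0.0, 0.0, 0.076]]
```

>>> apply_moves --pt "-38.6 -29.1 -1.9 0 0 0.076" --pt "-40.7 -26.1 -1.9 0 0 0.076" --pt "-42.6 -22.9 -1.9 0 0 0.076" --pt "-44.2 -19.6 -1.9 0 0 0.076" --pt "-45.6 -16.2 -1.9 0 0 0.076"

```text
time: 2.72
tool_pos: [340.7, 356.8, 241.0]
tcp_rot: [180.0, 0.0, 137.6]
ft_force: [1.3, 0.1, -0.1]
finger_gap: 85.3
grip_force: 0.0
```

>>> apply_moves --pt "-46.7 -12.7 -1.9 0 0 0.076" --pt "-47.5 -9.1 -1.9 0 0 0.076" --pt "-48.1 -5.4 -1.9 0 0 0.076" --pt "-48.3 -1.7 -1.9 0 0 0.076" --pt "-48.3 1.9 -1.9 0 0 0.076"

```text
time: 3.35
tool_pos: [471.0, 152.9, 250.6]
tcp_rot: [180.0, 0.0, 115.8]
ft_force: [-0.4, 0.3, -0.4]
finger_gap: 85.7
grip_force: 0.0
```

>>> apply_moves --pt "-48 5.6 -1.9 0 0 0.076" --pt "-47.5 9.3 -1.9 0 0 0.076" --pt "-46.6 12.8 -1.9 0 0 0.076" --pt "-45.5 16.4 -1.9 0 0 0.076" --pt "-44.1 19.8 -1.9 0 0 0.076"

```text
time: 3.98
tool_pos: [601.5, -50.7, 260.0]
tcp_rot: [180.0, -0.0, 94.0]
ft_force: [0.5, 0.8, -0.3]
finger_gap: 85.6
grip_force: 0.0
```

```bash
cat > w.py <<'E'
from h import *
import sys
s,p,d=snap('wrist',sys.argv[1])
print(s['tool_pos'],s['tcp_rot'])
P,u,v=pts('wrist',d,np.ones(d.shape,bool),s); C=p[v,u].astype(int)
g=(C[:,1]>C[:,0]+30)&(C[:,1]>C[:,2]+30)
r=(C[:,0]>C[:,1]+60)&(C[:,0]>C[:,2]+60)
for n,m in (('green',g),('red',r)):
    if m.sum()>9: print(n,m.sum(),np.percentile(P[m],[5,25,50,75,95],axis=0).round(1).tolist())
for n in sys.argv[2:]:
    print(n,[(np.round(q['xyz'],1),round(q['confidence'],2)) for q in models.place_of(n,'wrist')[:1]])
    for q in models.cut_out(n,'wrist')[:1]:
        Q,_,_=pts('wrist',d,q['pixels'],s); zt=np.percentile(Q[:,2],95)
        T=Q[abs(Q[:,2]-zt)<4]; rc=cv2.minAreaRect(T[:,:2].astype(np.float32))
        print(len(Q),round(zt,1),np.round(T.mean(0),1),np.round(rc[0],1),np.round(rc[1],1),round(rc[2],1))
E
python3 w.py w1.png slug pan pan_floor band pointer
```

```text
[601.48759806 -50.6833526  259.95098936] [ 1.79978164e+02 -2.14145131e-03  9.40329862e+01]
green 579 [[597.9, 47.5, 124.9], [599.6, 49.8, 125.6], [601.4, 53.0, 126.1], [611.1, 67.3, 126.6], [620.9, 79.1, 127.3]]
red 658 [[627.6, 3.7, 14.1], [629.2, 21.1, 106.5], [630.8, 41.4, 107.0], [632.5, 61.7, 107.5], [638.5, 79.3, 108.3]]
slug [(array([627.9, -48. , 110.2]), 0.74)]
2397 145.1 [623.2 -54.3 144.4] [623.4 -54.6] [20.4 21.4] 4.0Traceback (most recent call last):
  File "w.py", line 11, in <module>
    print(n,[(np.round(q['xyz'],1),round(q['confidence'],2)) for q in models.place_of(n,'wrist')[:1]])
                                                                      ~~~~~~~~~~~~~~~^^^^^^^^^^^
ValueError: it knows: band, hammer, ingot_large, ingot_medium, ingot_small, pan_floor, pointer, rack, scale, scrap_box, slug, tape, timber
```

View pics/w1.png

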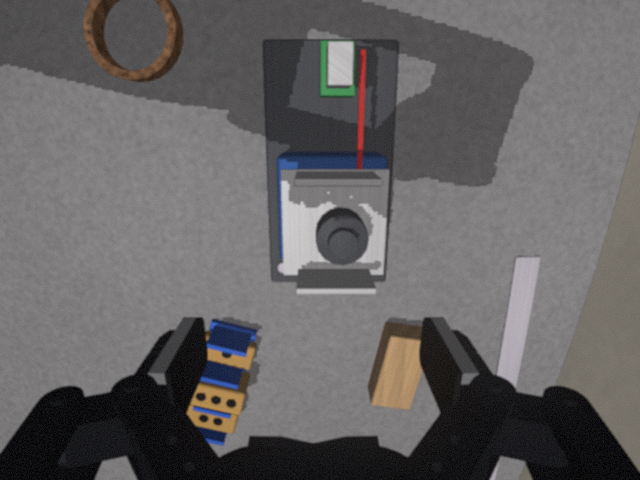

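The wrist view shows the slug at (342,238), the pan walls at rows 178 and 280, and the pointer from (360,165) to (364,50). The green collar's top is at z 126, so its centre is about 116.6, the needed sink is about 16 mm, and the small ingot is right.

```bash
cat > panfit.py <<'E'
from h import *
s,p,d=snap('wrist')
P,u,v=pts('wrist',d,np.ones(d.shape,bool),s); C=p[v,u].astype(int)
r=(C[:,0]>C[:,1]+60)&(C[:,0]>C[:,2]+60)&(P[:,2]>90)&(abs(P[:,0]-630)<40)
l=np.polyfit(P[r,1],P[r,0],1); print('yaw',np.degrees(np.arctan(-l[0])),'pointer z',np.median(P[r,2]))
A=np.hypot(P[:,0]-618,P[:,1]+50)
near=(A<70)&(P[:,2]>100)&(np.hypot(P[:,0]-623,P[:,1]+54)>24)
top=np.percentile(P[near,2],99); w=near&(abs(P[:,2]-top)<5)
f=near&(P[:,2]<top-30)
for n,m in (('walls',w),('floor',f)):
    rc=cv2.minAreaRect(P[m][:,:2].astype(np.float32)); print(n,m.sum(),np.round(np.median(P[m,2]),1),np.round(rc,1) if 0 else rc)
E
python3 panfit.py; python3 -c "
from h import *
plan([623,-54.5,170],95,5)"
```

```text
yaw 3.916741721213256 pointer z 107.11041766757734
walls 3219 347.9 ((618.673828125, -35.73892593383789), (107.72090911865234, 11.617094039916992), 1.519649863243103)
floor 16947 145.6 ((615.199462890625, -51.6068115234375), (118.53244018554688, 113.2667007446289), 26.065622329711914)
[[-1.2, 4.4, 17.9, -0.0, -0.0, -0.003], [-1.2, 4.4, 17.9, -0.0, -0.0, -0.003], [-1.3, 4.4, 17.9, -0.0, -0.0, -0.003], [-1.3, 4.4, 17.9, -0.0, -0.0, -0.003], [-1.3, 4.4, 17.9, -0.0, -0.0, -0.003]]
```

>>> apply_moves --pt "-1.2 4.4 18 0 0 0" --pt "-1.2 4.4 18 0 0 0" --pt "-1.2 4.4 18 0 0 0" --pt "-1.3 4.4 18 0 0 0" --pt "-1.3 4.4 18 0 0 0"

```text
time: 4.8
tool_pos: [623.2, -53.7, 168.2]
tcp_rot: [-180.0, -0.0, 94.2]
ft_force: [-0.3, -0.8, 0.5]
finger_gap: 85.8
grip_force: 0.0
```

>>> apply_moves --pt "0 0 16 0 0 0" --pt "0 0 16 0 0 0" --pt "0 0 13 0 0 0" --pt "0 0 8 0 0 0" --pt "0 0 4 0 0 0"

```text
time: 5.42
tool_pos: [623.0, -53.8, 112.4]
tcp_rot: [-180.0, -0.0, 94.2]
ft_force: [0.1, 0.3, -0.0]
finger_gap: 85.5
grip_force: 0.0
```

>>> apply_moves --pt "0 0 0 0 0 0" --pt "0 0 0 0 0 0" --pt "0 0 0 0 0 0" --pt "0 0 0 0 0 0" --pt "0 0 0 0 0 0" --fingers 25 --grip_force 40

```text
time: 6.05
tool_pos: [623.5, -53.9, 113.1]
tcp_rot: [179.9, 0.0, 94.2]
ft_force: [1.8, 0.1, 0.4]
finger_gap: 38.6
grip_force: 40.3
```

>>> apply_moves --pt "0 0 -10 0 0 0" --pt "0 0 -20 0 0 0" --pt "0 0 -25 0 0 0" --pt "0 0 -25 0 0 0" --pt "0 0 -25 0 0 0"

```text
time: 6.68
tool_pos: [622.7, -53.7, 219.5]
tcp_rot: [-180.0, -0.0, 94.2]
ft_force: [-0.4, -0.8, -5.1]
finger_gap: 38.5
grip_force: 40.8
```

```bash
python3 -c "
from h import *
print(sense()['finger_gap'],sense()['tool_pos'],sense()['ft_force'])
plan([461,327,200],120,10)"
```

```text
38.50367161433369 [622.74570168 -53.71933772 219.51695995] [-0.38127443 -0.77816702 -5.14734877]
[[39.2, -13.4, 2.0, -0.0, -0.0, -0.045], [39.7, -11.6, 2.0, -0.0, -0.0, -0.045], [40.2, -9.8, 2.0, -0.0, -0.0, -0.045], [40.6, -8.0, 2.0, -0.0, -0.0, -0.045], [40.9, -6.1, 2.0, -0.0, -0.0, -0.045]]
[[41.1, -4.3, 2.0, -0.0, -0.0, -0.045], [41.3, -2.4, 2.0, -0.0, -0.0, -0.045], [41.4, -0.6, 2.0, -0.0, -0.0, -0.045], [41.3, 1.3, 2.0, -0.0, -0.0, -0.045], [41.2, 3.2, 2.0, -0.0, -0.0, -0.045]]
```

>>> apply_moves --pt "39.2 -13.4 2 0 0 -0.045" --pt "39.7 -11.6 2 0 0 -0.045" --pt "40.2 -9.8 2 0 0 -0.045" --pt "40.6 -8 2 0 0 -0.045" --pt "40.9 -6.1 2 0 0 -0.045"

```text
time: 7.3
tool_pos: [541.3, 137.7, 208.8]
tcp_rot: [180.0, -0.0, 107.2]
ft_force: [0.6, 1.0, -4.9]
finger_gap: 38.4
grip_force: 41.0
```

>>> apply_moves --pt "41.1 -4.3 2 0 0 -0.045" --pt "41.3 -2.4 2 0 0 -0.045" --pt "41.4 -0.6 2 0 0 -0.045" --pt "41.3 1.3 2 0 0 -0.045" --pt "41.2 3.2 2 0 0 -0.045"

```text
time: 7.92
tool_pos: [460.5, 328.0, 198.8]
tcp_rot: [180.0, 0.0, 120.1]
ft_force: [1.0, -0.0, -4.0]
finger_gap: 38.4
grip_force: 41.0
```

>>> apply_moves --pt "0 0 40 0 0 0" --pt "0 0 45 0 0 0" --pt "0 0 45 0 0 0" --pt "0 0 25 0 0 0" --pt "0 0 10 0 0 0"

```text
time: 8.55
tool_pos: [460.1, 326.2, 31.5]
tcp_rot: [-179.8, 0.0, 120.0]
ft_force: [0.7, -0.5, -4.1]
finger_gap: 38.6
grip_force: 41.4
```

>>> apply_moves --pt "0 0 0 0 0 0" --pt "0 0 0 0 0 0" --pt "0 0 0 0 0 0" --pt "0 0 0 0 0 0" --pt "0 0 0 0 0 0" --fingers 60

```text
time: 9.18
tool_pos: [461.6, 327.0, 33.2]
tcp_rot: [180.0, 0.0, 120.0]
ft_force: [-0.1, -0.6, -0.4]
finger_gap: 60.0
grip_force: 0.0
```

>>> apply_moves --pt "0 0 -25 0 0 0" --pt "0 0 -40 0 0 0" --pt "0 0 -45 0 0 0" --pt "0 0 -40 0 0 0" --pt "0 0 -15 0 0 0" --fingers 85

```text
time: 9.8
tool_pos: [462.6, 327.7, 201.1]
tcp_rot: [179.7, 0.0, 120.0]
ft_force: [0.5, 0.5, -0.2]
finger_gap: 84.9
grip_force: 0.0
```

Run:
```python
from h import *
snap('top'); snap('wrist')
for c in ('top','wrist'): print([(np.round(r['xyz']),round(r['confidence'],2)) for r in models.place_of('slug',c)[:2]])
plan([509,-235,200],78,15)
```

```text
[(array([457., 324.,   4.]), 0.62)]
[(array([464., 327.,   6.]), 0.93)]
[[-34.0, -15.9, -0.2, -0.0, 0.0, 0.049], [-34.8, -14.2, -0.2, -0.0, 0.0, 0.049], [-35.4, -12.5, -0.2, -0.0, 0.0, 0.049], [-36.0, -10.8, -0.2, -0.0, 0.0, 0.049], [-36.5, -9.0, -0.2, -0.0, 0.0, 0.049]]
[[-36.9, -7.2, -0.2, -0.0, 0.0, 0.049], [-37.2, -5.4, -0.2, -0.0, 0.0, 0.049], [-37.4, -3.6, -0.2, -0.0, 0.0, 0.049], [-37.5, -1.8, -0.2, -0.0, 0.0, 0.049], [-37.6, 0.1, -0.2, -0.0, 0.0, 0.049]]
[[-37.5, 1.9, -0.2, -0.0, 0.0, 0.049], [-37.4, 3.7, -0.3, -0.0, 0.0, 0.049], [-37.2, 5.6, -0.3, -0.0, 0.0, 0.049], [-36.8, 7.4, -0.3, -0.0, 0.0, 0.049], [-36.4, 9.2, -0.3, -0.0, 0.0, 0.049]]
```

The slug is in the box. Next is the rack.

>>> apply_moves --pt "-34 -15.9 0 0 0 0.049" --pt "-34.8 -14.2 0 0 0 0.049" --pt "-35.4 -12.5 0 0 0 0.049" --pt "-36 -10.8 0 0 0 0.049" --pt "-36.5 -9 0 0 0 0.049"

```text
time: 10.62
tool_pos: [476.1, 138.3, 195.1]
tcp_rot: [-179.8, -0.0, 105.8]
ft_force: [0.4, -0.5, 0.5]
finger_gap: 84.9
grip_force: 0.0
```

>>> apply_moves --pt "-36.9 -7.2 0 0 0 0.049" --pt "-37.2 -5.4 0 0 0 0.049" --pt "-37.4 -3.6 0 0 0 0.049" --pt "-37.5 -1.8 0 0 0 0.049" --pt "-37.6 0 0 0 0 0.049"

```text
time: 11.25
tool_pos: [491.8, -48.5, 195.2]
tcp_rot: [-179.8, -0.1, 91.8]
ft_force: [0.8, 1.5, -0.3]
finger_gap: 85.0
grip_force: 0.0
```

>>> apply_moves --pt "-37.5 1.9 0 0 0 0.049" --pt "-37.4 3.7 0 0 0 0.049" --pt "-37.2 5.6 0 0 0 0.049" --pt "-36.8 7.4 0 0 0 0.049" --pt "-36.4 9.2 0 0 0 0.049"

```text
time: 11.88
tool_pos: [507.6, -235.3, 194.9]
tcp_rot: [-179.8, -0.1, 77.8]
ft_force: [0.7, 0.3, 0.4]
finger_gap: 84.8
grip_force: 0.0
```

```bash
python3 w.py w2.png ingot_small rack
```

```text
[ 507.64697945 -235.25254329  194.88753648] [-1.79769128e+02 -7.62805790e-02  7.77524883e+01]
ingot_small [(array([ 512. , -243.9,    7.3]), 0.81)]
2552 24.4 [ 511.3 -241.1   23.1] [ 511.5 -240.5] [33.4 62.9] 77.6
rack [(array([ 5.037e+02, -2.863e+02, -1.000e-01]), 0.6)]
3760 49.7 [ 503.3 -280.7   48.7] [ 502.  -285.9] [144.9  44.5] 78.5
```

View pics/w2.png

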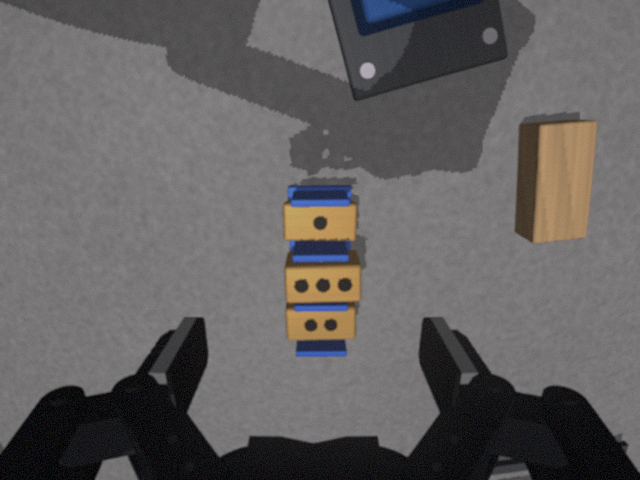

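The rack view shows the one-dot ingot at (320,221), aligned with the fingers. I'm going down to grip it by its ends.

>>> apply_moves --pt "-2.3 2.7 40 0 0 0" --pt "-2.3 2.8 40 0 0 0" --pt "0 0 35 0 0 0" --pt "0 0 30 0 0 0" --pt "0 0 15 0 0 0"

```text
time: 12.75
tool_pos: [511.8, -238.2, 35.2]
tcp_rot: [-179.8, -0.1, 77.9]
ft_force: [-0.0, -0.8, -0.2]
finger_gap: 84.7
grip_force: 0.0
```

>>> apply_moves --pt "0 0 12 0 0 0" --pt "0 0 10 0 0 0" --pt "0 0 6 0 0 0" --pt "0 0 3 0 0 0" --pt "0 0 0 0 0 0"

```text
time: 13.38
tool_pos: [513.4, -240.4, 7.0]
tcp_rot: [180.0, 0.0, 77.9]
ft_force: [0.7, -0.3, 0.7]
finger_gap: 85.1
grip_force: 0.0
```

>>> apply_moves --pt "0 0 3 0 0 0" --pt "0 0 2 0 0 0" --pt "0 0 0 0 0 0" --pt "0 0 0 0 0 0" --pt "0 0 0 0 0 0" --fingers 55 --grip_force 40

```text
time: 14.0
tool_pos: [513.5, -240.5, 3.5]
tcp_rot: [180.0, 0.0, 77.9]
ft_force: [-8.5, 3.5, 16.1]
finger_gap: 62.9
grip_force: 40.3
```

>>> apply_moves --pt "0 0 -4 0 0 0" --pt "0 0 -12 0 0 0" --pt "0 0 -20 0 0 0" --pt "0 0 -25 0 0 0" --pt "0 0 -25 0 0 0"

```text
time: 14.62
tool_pos: [513.6, -240.5, 89.9]
tcp_rot: [179.9, 0.0, 77.9]
ft_force: [1.8, 0.1, -2.3]
finger_gap: 63.0
grip_force: 45.1
```

>>> apply_moves --pt "23 -18 0 0 0 0" --pt "23 -18 0 0 0 0" --pt "23 -18 0 0 0 0" --pt "23 -18 0 0 0 0" --pt "22 -17 0 0 0 0"

```text
time: 15.25
tool_pos: [450.3, -109.5, 89.2]
tcp_rot: [179.9, 0.0, 77.9]
ft_force: [0.2, -0.2, -2.6]
finger_gap: 62.6
grip_force: 45.1
```

>>> apply_moves --pt "0 0 25 0 0 0" --pt "0 0 25 0 0 0" --pt "0 0 20 0 0 0" --pt "0 0 9 0 0 0" --pt "0 0 5 0 0 0"

```text
time: 15.88
tool_pos: [450.7, -110.3, 4.3]
tcp_rot: [180.0, 0.0, 77.9]
ft_force: [0.3, 0.4, -2.8]
finger_gap: 62.9
grip_force: 45.0
```

>>> apply_moves --pt "0 0 2 0 0 0" --pt "0 0 1 0 0 0" --pt "0 0 1 0 0 0" --pt "0 0 0 0 0 0" --pt "0 0 0 0 0 0"

```text
time: 16.5
tool_pos: [450.3, -110.1, -0.1]
tcp_rot: [180.0, 0.0, 77.9]
ft_force: [-0.2, -0.3, -2.0]
finger_gap: 63.1
grip_force: 45.0
```

>>> apply_moves --pt "0 0 1 0 0 0" --pt "0 0 1 0 0 0" --pt "0 0 1 0 0 0" --pt "0 0 0 0 0 0" --pt "0 0 0 0 0 0"

```text
time: 17.12
tool_pos: [450.3, -110.2, -3.2]
tcp_rot: [-180.0, 0.0, 77.9]
ft_force: [0.3, -0.3, -2.5]
finger_gap: 63.5
grip_force: 45.0
```

>>> apply_moves --pt "0 0 0 0 0 0" --pt "0 0 0 0 0 0" --pt "0 0 0 0 0 0" --pt "0 0 -5 0 0 0" --pt "0 0 -15 0 0 0" --fingers 85

```text
time: 17.75
tool_pos: [449.5, -109.9, 16.9]
tcp_rot: [-179.9, -0.0, 77.9]
ft_force: [-0.2, 0.4, 0.3]
finger_gap: 85.1
grip_force: 0.0
```

>>> apply_moves --pt "0 0 -30 0 0 -0.18" --pt "0 0 -40 0 0 -0.18" --pt "0 0 -40 0 0 -0.18" --pt "0 0 -30 0 0 -0.18" --pt "0 0 -10 0 0 -0.18"

```text
time: 18.38
tool_pos: [451.8, -110.7, 170.9]
tcp_rot: [179.8, 0.3, 129.8]
ft_force: [-0.0, -0.1, -0.1]
finger_gap: 85.4
grip_force: 0.0
```

>>> apply_moves --pt "0 0 0 0 0 -0.18" --pt "0 0 0 0 0 -0.18" --pt "0 0 0 0 0 -0.18" --pt "0 0 0 0 0 -0.131" --pt "0 0 0 0 0 0"

```text
time: 19.0
tool_pos: [450.5, -110.2, 167.9]
tcp_rot: [-180.0, 0.1, 167.8]
ft_force: [-0.2, -0.0, -0.4]
finger_gap: 85.0
grip_force: 0.0
```

```bash
python3 w.py w3.png ingot_small
```

```text
[ 450.46495962 -110.21415628  167.90807271] [-1.79988338e+02  7.19534205e-02  1.67818182e+02]
green 252 [[596.7, 61.8, 112.3], [597.7, 66.8, 124.3], [598.6, 71.6, 125.7], [600.3, 77.3, 126.2], [602.9, 80.2, 126.8]]
ingot_small [(array([ 447.8, -112.1,   -3.1]), 0.66)]
3236 16.3 [ 448.6 -110.    15. ] [ 449.6 -110.1] [33.8 63.1] 78.0
```

View pics/w3.png

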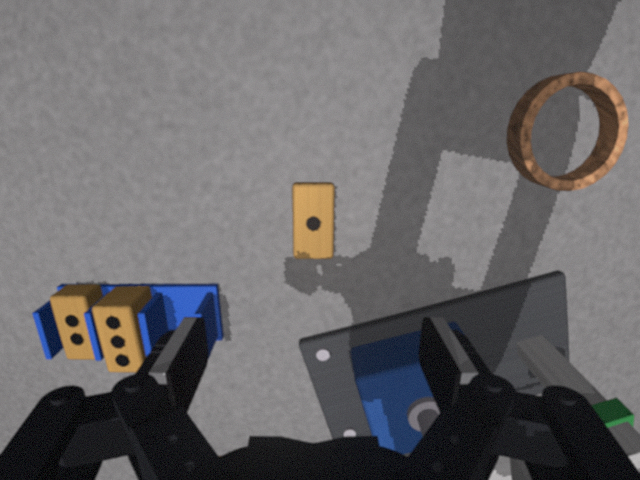

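The ingot lies flat on the bench at (313,221) in the picture, square to the fingers. I'll grip it by its sides.

>>> apply_moves --pt "0 0 40 0 0 0" --pt "0 0 45 0 0 0" --pt "0 0 40 0 0 0" --pt "0 0 20 0 0 0" --pt "0 0 10 0 0 0" --fingers 55

```text
time: 19.77
tool_pos: [449.4, -109.8, 10.6]
tcp_rot: [180.0, -0.1, 167.8]
ft_force: [0.6, -0.0, 0.7]
finger_gap: 55.0
grip_force: 0.0
```

>>> apply_moves --pt "0 0 5 0 0 0" --pt "0 0 4 0 0 0" --pt "0 0 0 0 0 0" --pt "0 0 0 0 0 0" --pt "0 0 0 0 0 0"

```text
time: 20.4
tool_pos: [450.6, -110.3, 3.2]
tcp_rot: [-180.0, 0.0, 167.9]
ft_force: [-0.3, -0.0, 0.1]
finger_gap: 54.9
grip_force: 0.0
```

>>> apply_moves --pt "0 0 0 0 0 0" --pt "0 0 0 0 0 0" --pt "0 0 0 0 0 0" --pt "0 0 0 0 0 0" --pt "0 0 0 0 0 0" --fingers 25

```text
time: 21.02
tool_pos: [450.5, -110.3, 3.2]
tcp_rot: [-180.0, 0.0, 167.9]
ft_force: [-1.5, -0.9, 5.7]
finger_gap: 33.0
grip_force: 40.7
```

>>> apply_moves --pt "0 0 -25 0 0 0" --pt "0 0 -50 0 0 0" --pt "0 0 -60 0 0 0" --pt "0 0 -60 0 0 0" --pt "0 0 -60 0 0 0"

```text
time: 21.65
tool_pos: [449.6, -109.8, 258.9]
tcp_rot: [180.0, -0.1, 167.9]
ft_force: [0.4, 0.0, -2.0]
finger_gap: 32.7
grip_force: 40.8
```

```bash
python3 -c "
from h import *
print(sense()['finger_gap'],sense()['tool_pos'])
plan([612,-60,280],94,10)"
```

```text
32.674786759911434 [ 449.60786385 -109.80379996  258.94342788]
[[-14.8, 8.3, -2.1, -0.0, -0.0, 0.129], [-13.6, 10.1, -2.1, -0.0, -0.0, 0.129], [-12.2, 11.8, -2.1, -0.0, -0.0, 0.129], [-10.6, 13.3, -2.1, -0.0, -0.0, 0.129], [-8.8, 14.5, -2.1, -0.0, -0.0, 0.129]]
[[-6.9, 15.5, -2.1, -0.0, -0.0, 0.129], [-4.8, 16.3, -2.1, -0.0, -0.0, 0.129], [-2.7, 16.8, -2.1, -0.0, -0.0, 0.129], [-0.5, 17.0, -2.1, -0.0, -0.0, 0.129], [1.7, 16.9, -2.1, -0.0, -0.0, 0.129]]
```

>>> apply_moves --pt "-14.8 8.3 -2 0 0 0.129" --pt "-13.6 10.1 -2 0 0 0.129" --pt "-12.2 11.8 -2 0 0 0.129" --pt "-10.6 13.3 -2 0 0 0.129" --pt "-8.8 14.5 -2 0 0 0.129"

```text
time: 22.28
tool_pos: [531.5, -84.8, 266.7]
tcp_rot: [-179.9, -0.1, 130.7]
ft_force: [0.3, -0.2, -2.4]
finger_gap: 33.0
grip_force: 40.8
```

>>> apply_moves --pt "-6.9 15.5 -2 0 0 0.129" --pt "-4.8 16.3 -2 0 0 0.129" --pt "-2.7 16.8 -2 0 0 0.129" --pt "-0.5 17 -2 0 0 0.129" --pt "1.7 16.9 -2 0 0 0.129"

```text
time: 22.9
tool_pos: [612.7, -60.0, 276.5]
tcp_rot: [-179.9, -0.0, 93.7]
ft_force: [0.5, 0.2, -2.5]
finger_gap: 32.8
grip_force: 40.8
```

```bash
cat > pf.py <<'E'
from h import *
s,p,d=snap('wrist','w4.png'); print(s['tool_pos'],s['tcp_rot'])
P,u,v=pts('wrist',d,np.ones(d.shape,bool),s); C=p[v,u].astype(int)
r=(C[:,0]>C[:,1]+60)&(C[:,0]>C[:,2]+60)&(abs(P[:,2]-133)<12)&(abs(P[:,0]-630)<30)
l=np.polyfit(P[r,1],P[r,0],1); yaw=-np.arctan(l[0]); print('yaw',np.degrees(yaw),'ptr z',np.median(P[r,2]),'ptr x at y=40',np.polyval(l,40))
Z=Ro.from_euler('z',-yaw).as_matrix()
L=(P-[618,-50,0])@Z.T
near=(abs(L[:,0])<60)&(abs(L[:,1])<60)
for n,m in (('wall+',near&(abs(P[:,2]-175)<5)&(L[:,1]>15)),('wall-',near&(abs(P[:,2]-175)<5)&(L[:,1]<-15)),('floor',near&(abs(P[:,2]-136)<5))):
    if m.sum(): print(n,m.sum(),np.percentile(L[m],[1,3,50,97,99],axis=0).round(1).tolist())
for n in ['pan_floor','scale']: print(n,[(np.round(q['xyz'],1),round(q['confidence'],2)) for q in models.place_of(n,'wrist')[:1]])
E
python3 pf.py
```

```text
[612.6877665  -59.95395433 276.51109801] [-1.79889676e+02 -3.62720117e-02  9.37130634e+01]
yaw 3.8535442023256605 ptr z 135.6660794413537 ptr x at y=40 630.7529868763042
wall+ 837 [[-28.8, 38.3, 171.9], [-27.7, 38.3, 172.8], [0.2, 41.0, 176.8], [27.8, 43.2, 178.2], [29.0, 43.3, 178.6]]
wall- 78 [[24.5, -42.4, 170.3], [24.5, -42.3, 170.9], [27.1, -38.9, 176.4], [29.6, -37.5, 177.8], [29.7, -37.5, 178.1]]
floor 9328 [[-40.8, -38.1, 135.1], [-39.4, -30.1, 135.6], [2.2, 5.4, 137.0], [40.0, 43.8, 138.4], [41.3, 47.4, 138.7]]
pan_floor [(array([617.2, -51.8, 138.1]), 0.79)]
scale [(array([618.8, -52. ,  -2.5]), 0.61)]
```

View pics/w4.png

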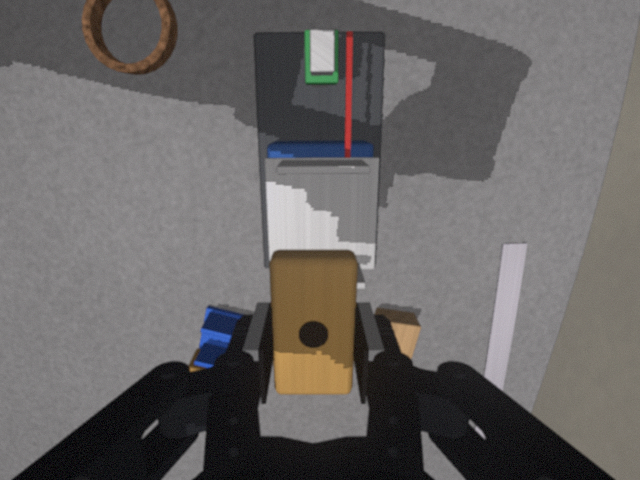

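The picture shows the ingot held square at (314,320), and the empty pan from row 158 with the pointer at z 135 beside the band. The pan centre measures (618,-49.6).

>>> apply_moves --pt "2.3 1.6 10 0 0 0" --pt "2.3 1.6 20 0 0 0" --pt "2.3 1.5 25 0 0 0" --pt "2.2 1.5 20 0 0 0" --pt "0 0 8 0 0 0"

```text
time: 23.68
tool_pos: [616.8, -50.4, 192.0]
tcp_rot: [-179.8, -0.0, 94.0]
ft_force: [-0.5, 0.5, -2.7]
finger_gap: 32.9
grip_force: 40.8
```

>>> apply_moves --pt "0 0 0 0 0 0" --pt "0 0 0 0 0 0" --pt "0 0 0 0 0 0" --pt "0 0 0 0 0 0" --pt "0 0 0 0 0 0"

```text
time: 24.3
tool_pos: [618.3, -50.8, 195.1]
tcp_rot: [180.0, 0.0, 94.0]
ft_force: [0.4, -1.2, -2.5]
finger_gap: 33.1
grip_force: 40.8
```

Position is good. Lowering to just above the floor, then slowly onto the pan.

>>> apply_moves --pt "0 0 12 0 0 0" --pt "0 0 12 0 0 0" --pt "0 0 12 0 0 0" --pt "0 0 8 0 0 0" --pt "0 0 4 0 0 0"

```text
time: 24.92
tool_pos: [617.7, -50.7, 145.8]
tcp_rot: [-179.9, -0.0, 94.0]
ft_force: [-0.9, 0.2, -1.7]
finger_gap: 32.8
grip_force: 40.9
```

>>> apply_moves --pt "0 0 3 0 0 0" --pt "0 0 3 0 0 0" --pt "0 0 3 0 0 0" --pt "0 0 2 0 0 0" --pt "0 0 2 0 0 0"

```text
time: 25.55
tool_pos: [618.3, -50.8, 134.0]
tcp_rot: [180.0, 0.0, 94.0]
ft_force: [1.0, 0.3, -1.8]
finger_gap: 32.8
grip_force: 41.0
```

>>> apply_moves --pt "0 0 2 0 0 0" --pt "0 0 2 0 0 0" --pt "0 0 2 0 0 0" --pt "0 0 2 0 0 0" --pt "0 0 0 0 0 0"

```text
time: 26.18
tool_pos: [618.2, -50.8, 125.7]
tcp_rot: [180.0, 0.0, 94.0]
ft_force: [0.9, -0.7, -0.4]
finger_gap: 32.9
grip_force: 41.1
```

>>> apply_moves --pt "0 0 0 0 0 0" --pt "0 0 0 0 0 0" --pt "0 0 0 0 0 0" --pt "0 0 0 0 0 0" --pt "0 0 0 0 0 0" --fingers 60

```text
time: 26.8
tool_pos: [618.1, -50.8, 125.8]
tcp_rot: [-180.0, 0.0, 94.0]
ft_force: [-0.1, 1.1, 0.6]
finger_gap: 60.3
grip_force: 0.0
```

>>> apply_moves --pt "0 0 -8 0 0 0" --pt "0 0 -15 0 0 0" --pt "0 0 -30 0 0 0" --pt "0 0 -50 0 0 0" --pt "0 0 -50 0 0 0"

```text
time: 27.42
tool_pos: [618.1, -50.8, 281.6]
tcp_rot: [179.9, 0.0, 94.0]
ft_force: [1.0, 0.3, 0.3]
finger_gap: 59.7
grip_force: 0.0
```

```bash
python3 w.py w5.png ingot_small pointer band; python3 -c "
from h import *
snap('top');print(models.place_of('slug','top')[:1])"
```

```text
[618.0508945  -50.76006463 281.57069631] [1.79945242e+02 1.35896910e-02 9.39531654e+01]
green 504 [[598.1, 47.5, 124.7], [600.0, 49.7, 125.5], [607.3, 54.3, 126.1], [619.3, 68.2, 126.6], [621.4, 79.8, 127.5]]
red 617 [[627.2, 4.8, 14.3], [629.1, 23.7, 120.0], [630.6, 43.7, 120.5], [632.4, 64.7, 121.0], [637.9, 77.7, 121.9]]
ingot_small [(array([621. , -53.4, 121. ]), 0.67)]
pointer []
9233 162.1 [618.1 -46.9 161.7] [618.3 -49.7] [59.3 86.2] 4.0
band [(array([612. ,  63.5, 117.9]), 0.86)]
724 127.6 [610.3  61.8 126.1] [610.   64.6] [23.6 36.2] 3.6
[{'xyz': [459.4, 322.9, 5.1], 'confidence': 0.64}]
```

View pics/w5.png

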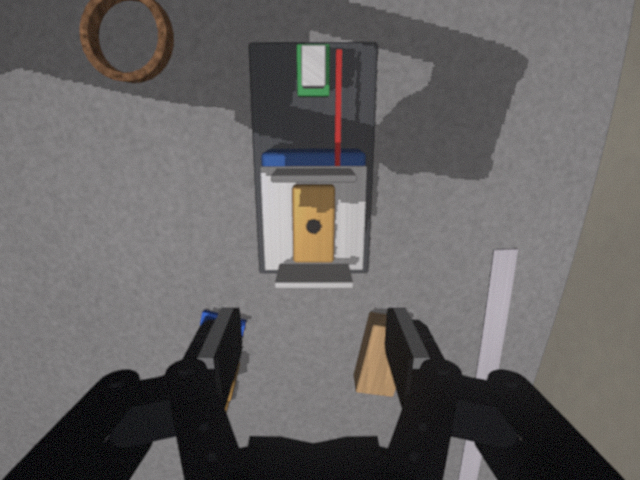

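The ingot lies flat at (314,225), clear of both walls. The pointer stands at about z 119 and the band spans about 107 to 126, so I'm handing in.

```bash
python3 -c "
from h import *
print(job.hand_in())"
```

```text
the job is handed in; nothing more can be done
None
```

The job is handed in, though the hand-in call gave no verdict: the slug is in the scrap box, and the small ingot lies flat on the pan with the pointer at about z 119 mm, inside the green band (about 107 to 126 mm).

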